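Clamp a laminated neck blank in the glue press until the tab pops

ROBOT

A 7-joint arm with a two-finger parallel gripper is mounted at the origin on the work surface. World frame = base frame: x ahead of the robot, y to its left, z up, the work surface at z = 0. Lengths are in m, angles in rad, forces in N, time in s.
With the tool pointing down it reaches from about 0.425 to 0.925 m from the base axis. Payload 6.8 kg.
Tool frame: the origin (TCP) lies where the fingers leave the gripper's body, on its centre line; the fingertips stand 80 mm ahead of it and the grasp point (between the pads) lies 61 mm ahead of it; z points along the fingers, y is the line along which they close (so a half turn about z gives the same grasp; the last joint's range is limited). The gripper opens to 88 mm and grips with 3 to 60 N. Pads are 20 mm wide; open, the fingers measure 115 mm over their backs; the gripper's body (75 mm by 178 mm) begins 61 mm behind the grasp point.
Start: joints at [1.073, 0.477, 0.022, 1.555, -0.011, 1.109, -0.083], TCP at [0.257, -0.624, 0.303] pointing down, gripper open.
Joint ranges: [-2.96, 2.96], [-0.34, 2.1], [-1.41, 1.46], [0.24, 2.44], [-1.37, 4.51], [0.17, 1.92], [-2.96, 2.96]. Speed limits (rad/s): [2.39, 2.39, 3.14, 3.14, 3.14, 3.14, 3.14].

INTERFACE

Orientations are given as a unit quaternion [w, x, y, z].
In Python, from cell import manip, jaws, planner, imaging, job, readout gives the robot as it stands. Calls block until the motion is done:
- manip.move_ptp(position, orientation): joint-space move of the TCP to a pose.
- manip.servo_line(position, frame=None, max_speed=0.15): straight line of the TCP; frame=None keeps the orientation; max_speed is the mean speed in m/s.
- manip.goto_joints(angles): joint-space move.
- jaws.let_go() and jaws.close_gripper(): open the fingers fully, or close them until they stop; the grip force is fixed at half the most.
- manip.sleep(seconds).
- planner.solve_ik(position, orientation): joint angles nearest the present ones, or None.
- imaging.read_camera(name): name is "scene" or "top" or "wrist"; returns (picture, depth): 400x640x3 uint8, red, green, blue; 400x640 float32, m along the optical axis (not along the pixel's ray), 0 where there is no reading.
- imaging.camera_info(name): a dict with "intrinsics" (3x3 intrinsics, pixels), "extrinsics" (4x4, takes a point from world to camera coordinates). Camera axes: x right, y down, z forward; pixel columns grow to the right and rows downward; lengths in m; the calibration is good to about 2 mm. A picture is of the moment at which its call begins: read the wrist's pose just before it. camera_info takes no time and is no camera call; for the wrist camera it gives the pose at the moment of the call.
A pose or a line that the arm cannot do raises manip.PlanningError and nothing moves.
- job.hand_in(): hands the job in; it is judged then, once.
Readings, each from a call of its own:
- readout.current_time(): time.
- readout.current_q(): joint angles.
- readout.current_qvel(): joint speeds.
- readout.current_joint_torque(): joint torques, N m.
- readout.current_tool_pos(): TCP position.
- readout.current_tcp_rot(): TCP orientation.
- readout.current_force(): force on the tool from outside, world axes, zero at the start.
- readout.current_wrist_torque(): the same for the moment, N m.
- readout.current_grip_width(): opening from 0.0 (shut) to 1.0 (fully open).
- readout.current_finger_force(): force on a finger pad.
Only numpy, scipy, OpenCV 4.12 (cv2) and the standard library are available. Lean on these libraries where they do the work, as an engineer would, in place of code of your own. Each camera call takes 0.05 s, during which the arm holds its last target. There are 200 camera calls.

TASK

Slide one end of the two-tone wooden blank along the channel of the green glue press, under the orange pad, until it rests against the back stop, and let go of it. Then tighten the black wing handle clockwise until the red tab pops out of the side of the press, stop there without tightening further, leave it clamped and let go. Do not knock the other things on the bench about.

Things in the scene. Friction and masses are not known exactly. Their poses are not given: they have to be found in the camera images.
- blank_mid (a point): Loose two-tone (pale and brown) wooden blank, a straight bar 145 x 28 x 20 mm (x, y, z), about 60 g, lying flat on the bench; this point is its centre, its x axis runs along its length. Both ends are alike and either may go in first.
- bed_seat (a point): Point on the screw's axis at the top of the press's aluminium bed, 60 mm above the bench. The press is a green C-shaped frame fixed to the bench. Axes: x points level from the open mouth to the back stop, z up. The bed is sprung: it sinks a few mm as the pad presses. The force at which the tab pops is set inside the press, is not marked, and differs from one day to the next.
- channel_mouth (a point): Front end of the bed's channel, at bed height, 61 mm before bed_seat; same axes. The channel runs from here along +x to the back stop, 32 mm wide at the bed, opening to 38 mm between the tops of two side rails that lean outwards and stand 8 mm above the bed. The base under the bed is 40 mm high, 68 mm wide, and reaches 19 mm out before this point.
- back_stop (a point): Upright face of the press's spine that closes the channel, 24 mm beyond bed_seat, 10 mm above the bed; same axes. A blank that touches it has its centre 72.5 mm before it (48.5 mm before bed_seat) and sticks out 60 mm beyond the channel's mouth, where it can be held from above.
- frame_head (a point): Top of the frame's head on the screw's axis, 74 mm above the bed; same axes. The head is a bar 24 mm thick and 36 mm wide, from x = -16 to +54 mm of this point; the pad hangs under it, at first 23 to 24.5 mm above the bed.
- tab_housing (a point): Centre of the roof of the tab's housing on the +y side of the press, 56 mm above the bench; same axes. The housing is 28 mm long (x), 42 mm wide (y); the red tab pops out of its open +y face.
- handle (a point): Black wing handle on the screw: an upright bar 62 mm long (x axis), 12 mm thick (y axis), 26 mm tall; this point is its centre. It turns about the vertical, clockwise from above to tighten; a full turn lowers the pad 15 mm; the handle keeps its height. It takes 0.06 N m, 0.11 under load, and stays where left. The tab pops after some 0.35 to 0.6 turn in all. Its underside is 30 mm above the head.
- pad: Orange plastic pad, a disc 24 mm across and 7 mm thick at the lower end of the screw; origin at the centre of its underside. Goes down as the handle is tightened, does not turn. Pressing much harder than the force at which the tab pops spoils the glued work; a twentieth of a turn past the pop is surely safe.
- tab (a joint): Red indicator tab, 43 x 13 mm, on the +y side of the press. 0: hanging down inside its housing; about 1.57: popped, standing out level from the side of the press by some 27 mm. It snaps from one to the other when the clamping force reaches the set force and stays out afterwards.
- glue: Bystander: white glue bottle with orange cap, 52 mm across, 120 mm tall; origin at its foot.
- tumbler: Bystander: open blue tumbler, 76 mm across, 140 mm tall; origin at its foot.
- tape: Bystander: yellow roll of tape lying flat, 72 mm across, 20 mm high; origin at its underside.
- driver: Bystander: screwdriver with red handle, lying on the bench.
- brush: Bystander: brush lying on the bench.
- plane: Bystander: small wooden hand plane, 110 x 36 mm, about 55 mm tall; origin at its underside.
- ebony: Bystander: short black ebony bar, 90 x 22 x 12 mm; not the workpiece; origin at its underside.
Not all that is in view belongs to the job. Leave any blue look-alike of the part that bears blank_mid alone.

How it is judged:
On the way, in this order (a step that is already met when the one before it is completed fails the run):
1. the blank lies in the channel under the pad against the back stop, still unclamped (x of blank_mid in the frame of bed_seat above -0.0525 m and y of blank_mid in the frame of bed_seat between -0.005 and 0.005 m and z of blank_mid in the frame of bed_seat below 0.013 m and angle between the x axis of blank_mid and the x axis of bed_seat, either way round below 0.08 rad and contact force between pad and anything else below 5 N), for 0.2 s.
2. the tab has popped out with the pad pressing (value of joint tab above 1.3 rad and contact force between pad and anything else above 10 N), for 0.2 s.
At the end, for the whole second after the job is handed in: The blank lies in the channel (centre within 5 mm of the press's midline, within 0.08 rad of its direction) with its end within 4 mm of the back stop; the tab is out (over 1.3 rad); the pad still presses with more than 10 N (all of step 2 and x of blank_mid in the frame of bed_seat above -0.0525 m and y of blank_mid in the frame of bed_seat between -0.005 and 0.005 m and z of blank_mid in the frame of bed_seat below 0.013 m and angle between the x axis of blank_mid and the x axis of bed_seat, either way round below 0.08 rad); the robot touches nothing.
It fails at once if the pad pressed with more than 21 N (over-tightened) (contact force between pad and anything else above 21 N).
It fails at once if a bystander was moved by more than 30 mm (distance of any of glue, tumbler, tape, driver, brush, plane, ebony from where it was at the start of the episode above 0.03 m).
It also fails if it takes over 72 s, if anything falls off the work surface, if the arm or the gripper's body presses on something with over 40 N, if the wrist force passes 120 N, or if a joint passes its speed limit or range.

## Working session

There is one attempt and no reset: what is moved stays moved. The work goes in short steps, each a Python script; the robot and the scene stay as the last script left them, time stands still between calls to the robot, and variables do not carry over. Pictures are saved under pics/ and viewed, at most 10 in all, crops included, and the job is handed in when it is done.

```bash
ls; mkdir -p pics
python3 - <<'E'
from cell import imaging, readout
import cv2, numpy as np
for n in("scene","top"):
    p,d=imaging.read_camera(n); cv2.imwrite(f"pics/{n}0.png",p[:,:,::-1]); np.savez(f"{n}0.npz",p=p,d=d,**{k:v for k,v in imaging.camera_info(n).items() if k in("intrinsics","extrinsics")})
    i=imaging.camera_info(n); print(n,i["intrinsics"],i["extrinsics"])
print(readout.current_time(),readout.current_tcp_rot(),imaging.camera_info("wrist"))
E
```

```text
pics
scene [[441.20900662   0.         320.41015407]
 [  0.         441.20900662 200.5009816 ]
 [  0.           0.           1.        ]] [[-0.4297609   0.90292738  0.00526447  0.22062526]
 [ 0.73048622  0.35110039 -0.58576309 -0.37169234]
 [-0.53074989 -0.24789245 -0.81046523  1.77857022]
 [ 0.          0.          0.          1.        ]]
top [[403.52661579   0.         315.31080533]
 [  0.         403.52661579 198.79517521]
 [  0.           0.           1.        ]] [[-0.02487889 -0.99967664 -0.00525804  0.0432431 ]
 [-0.9866245   0.02540097 -0.16101825  0.57954009]
 [ 0.16109974  0.00118175 -0.98693742  1.04587024]
 [ 0.          0.          0.          1.        ]]
0.1 [-7.86675020e-04  9.81062371e-01  1.93690361e-01 -2.21724353e-04] {'intrinsics': array([[342.53876009,   0.        , 318.47119998],
       [  0.        , 342.53876009, 203.75904101],
       [  0.        ,   0.        ,   1.        ]]), 'extrinsics': array([[ 3.80076087e-01, -9.24955182e-01,  2.80339005e-04,
        -6.74531821e-01],
       [-8.90086011e-01, -3.65665424e-01,  2.72095002e-01,
        -3.37168856e-02],
       [-2.51573172e-01, -1.03666329e-01, -9.62270353e-01,
         3.88999419e-01],
       [ 0.00000000e+00,  0.00000000e+00,  0.00000000e+00,
         1.00000000e+00]])}
```

View pics/scene0.png

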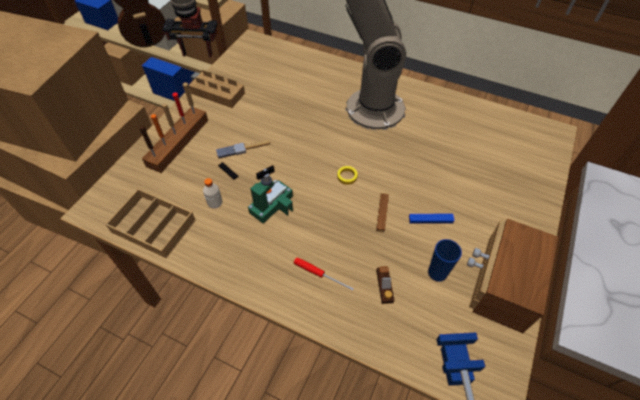

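View pics/top0.png

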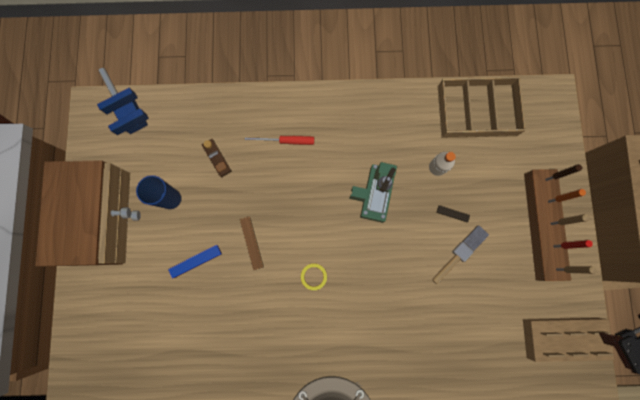

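The scene view shows the green press at about (268,195) with its handle at (265,172), and the brown blank at (382,212). In the top view the press is at (376,192) with its mouth towards the robot (row ~218) and its tab housing at (357,194). The blank is at (251,243). Next I'll take coarse positions and then a closer look with the wrist camera.

```bash
cat > h.py <<'E'
import numpy as np, cv2
from scipy.spatial.transform import Rotation as R
def pts(d,K,E,mask):
    v,u=np.nonzero(mask&(d>0)); z=d[v,u]
    c=np.stack([(u-K[0,2])/K[0,0]*z,(v-K[1,2])/K[1,1]*z,z],1)
    return (c-E[:3,3])@E[:3,:3], u, v     # world
def ray(u,v,K,E,h):
    """pixel(s) -> world point on plane z=h"""
    c=np.stack([(np.asarray(u,float)-K[0,2])/K[0,0],(np.asarray(v,float)-K[1,2])/K[1,1],np.ones_like(np.asarray(u,float))],-1)
    w=c@E[:3,:3]; o=-E[:3,:3].T@E[:3,3]
    return o+w*((h-o[2])/w[...,2])[...,None]
def down(yaw):
    """tool pointing down; tool y axis (closing line) at angle yaw in world"""
    q=R.from_matrix(np.array([[np.sin(yaw),np.cos(yaw),0],[-np.cos(yaw),np.sin(yaw),0],[0,0,-1.]]))
    return q.as_quat()[[3,0,1,2]]
def look(name,tag):
    from cell import imaging
    i=imaging.camera_info(name); p,d=imaging.read_camera(name)
    cv2.imwrite(f"pics/{tag}.png",p[:,:,::-1]); np.savez(f"{tag}.npz",p=p,d=d,intrinsics=i["intrinsics"],extrinsics=i["extrinsics"])
    return p,d,i["intrinsics"],i["extrinsics"]
def load(tag):
    f=np.load(tag+".npz"); return f["p"],f["d"],f["intrinsics"],f["extrinsics"]
E
python3 - <<'E'
from h import *
p,d,K,E=load("top0")
hsv=cv2.cvtColor(p,cv2.COLOR_RGB2HSV)
def roi(u0,u1,v0,v1):
    m=np.zeros(d.shape,bool); m[v0:v1,u0:u1]=1; return m
P,u,v=pts(d,K,E,roi(235,270,210,275))
s=P[P[:,2]>.012]; print("blank",len(s),s.mean(0),s.min(0),s.max(0)); r=cv2.minAreaRect((s[:,:2]*1000).astype(np.float32)); print(r, cv2.boxPoints(r))
g=(hsv[...,0]>60)&(hsv[...,0]<95)&(hsv[...,1]>80)&roi(340,405,150,230)
P,u,v=pts(d,K,E,g)
for lo,hi in((.03,.048),(.048,.062),(.062,.08),(.12,.15)):
    s=P[(P[:,2]>lo)&(P[:,2]<hi)]
    if len(s)>5: r=cv2.minAreaRect((s[:,:2]*1000).astype(np.float32)); print(lo,len(s),s.mean(0),r)
P,u,v=pts(d,K,E,roi(340,405,150,230)); s=P[P[:,2]>.15]; print("handle",s.mean(0),len(s),s.max(0),cv2.minAreaRect((s[:,:2]*1000).astype(np.float32)))
from cell import readout,imaging
i=imaging.camera_info("wrist")["extrinsics"]; w=R.from_quat(readout.current_tcp_rot()[[1,2,3,0]]).as_matrix()
print("cam in tool",w.T@(-i[:3,:3].T@i[:3,3]-readout.current_tool_pos()), "\n",w.T@i[:3,:3].T)
E
```

```text
blank 559 [0.46844133 0.20686208 0.01913356] [0.39700902 0.17545632 0.01248901] [0.54174612 0.23800711 0.02522193]
((469.1760559082031, 207.4278564453125), (144.621826171875, 28.68594741821289), 15.059612274169922) [[395.62195 202.49013]
 [403.07526 174.78938]
 [542.73016 212.36559]
 [535.27686 240.06633]]
0.03 56 [ 0.60701784 -0.12054914  0.03988303] ((596.5927124023438, -118.55079650878906), (130.9911651611328, 38.15948486328125), 4.46565055847168)
0.048 50 [ 0.59566716 -0.09221814  0.05551849] ((594.2103881835938, -91.97026062011719), (38.348262786865234, 20.916828155517578), 84.2153091430664)
0.12 54 [ 0.64075098 -0.14989306  0.13415959] ((642.8038940429688, -150.07810974121094), (24.582094192504883, 41.168922424316406), 28.740947723388672)
handle [ 0.59992409 -0.14381745  0.1844411 ] 174 [ 0.62936113 -0.1266858   0.19270219] ((601.4899291992188, -145.52987670898438), (21.08434295654297, 61.916202545166016), 50.33672332763672)
cam in tool [ 0.07344361 -0.00030505 -0.08189765] 
 [[ 3.35856602e-05 -9.62305840e-01 -2.71969609e-01]
 [ 9.99998176e-01 -4.87085010e-04  1.84693559e-03]
 [-1.90978922e-03 -2.71969175e-01  9.62304069e-01]]
```

Run:
```python
from h import *
from cell import manip,planner,readout,imaging
print("topcam",[-imaging.camera_info(n)["extrinsics"][:3,:3].T@imaging.camera_info(n)["extrinsics"][:3,3] for n in("top","scene")])
for yaw in(-np.pi/2,np.pi/2):print(yaw,planner.solve_ik([.545,-.135,.37],down(yaw)))
manip.move_ptp([.545,-.135,.37],down(-np.pi/2))
p,d,K,E=look("wrist","w1"); print(readout.current_time(),readout.current_q())
```

```text
topcam [array([0.40437487, 0.02727227, 1.12575238]), array([1.31030819, 0.37218686, 1.2225842 ])]Traceback (most recent call last):
  File "<stdin>", line 4, in <module>
  File "h.py", line 14, in down
    q=R.from_matrix(np.array([[np.sin(yaw),np.cos(yaw),0],[-np.cos(yaw),np.sin(yaw),0],[0,0,-1.]]))
  File "scipy/spatial/transform/_rotation.pyx", line 1143, in scipy.spatial.transform._rotation.Rotation.from_matrix
ValueError: Non-positive determinant (left-handed or null coordinate frame) in rotation matrix 0: [[-1.000000e+00  6.123234e-17  0.000000e+00]
 [-6.123234e-17 -1.000000e+00  0.000000e+00]
 [ 0.000000e+00  0.000000e+00 -1.000000e+00]].
```

```bash
sed -i 's/\[np.sin(yaw),np.cos(yaw),0\],\[-np.cos(yaw)/[-np.sin(yaw),np.cos(yaw),0],[np.cos(yaw)/' h.py
python3 - <<'E'
from h import *
from cell import manip,planner,readout,imaging
for yaw in(-np.pi/2,np.pi/2):print(yaw,planner.solve_ik([.545,-.135,.37],down(yaw)))
manip.move_ptp([.545,-.135,.37],down(np.pi/2))
p,d,K,E=look("wrist","w1"); print(readout.current_time(),readout.current_q())
E
```

```text
-1.5707963267948966 [ 0.31459349  0.24381617 -0.22009429  1.73674543  0.05733838  1.1672845
 -1.49252179]
1.5707963267948966 [ 0.69842769  0.30775094 -0.70114727  1.71192698  0.21130176  1.19908378
  1.51393969]
2.2083 [ 0.69919378  0.30815048 -0.69974686  1.71185201  0.21139386  1.19911631
  1.5136391 ]
```

View pics/w1.png

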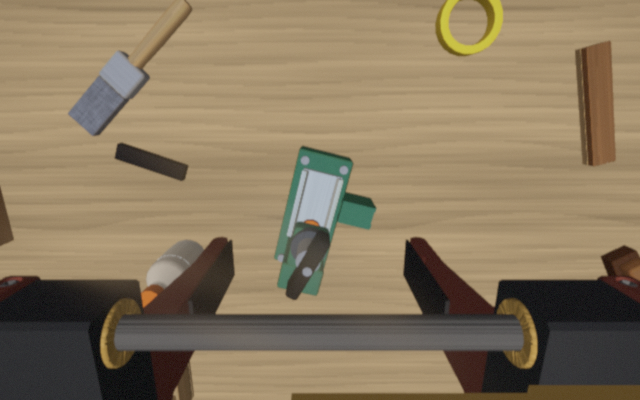

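The wrist view shows the press with its mouth at the top, about (327,155). The aluminium bed spans (300–345, 170–220), the pad is just visible at (312,224), the housing is at (357,210), and the handle runs from (290,297) to (328,233).

Run:
```python
from h import *
p,d,K,E=load("w1")
hsv=cv2.cvtColor(p,cv2.COLOR_RGB2HSV)
roi=np.zeros(d.shape,bool); roi[140:310,260:390]=1
P,u,v=pts(d,K,E,roi); 
H=P[:,2]
def rect(n,m):
    r=cv2.minAreaRect((P[m,:2]*1000).astype(np.float32)); print(n,m.sum(),np.round(P[m].mean(0),4),np.round(P[m].max(0),4),np.round(r[0],1),np.round(r[1],1),round(r[2],1))
hh=hsv[v,u]
rect("handle",H>.172)
bed=(hh[:,1]<70)&(hh[:,2]>140)&(H>.052)&(H<.072); rect("bed",bed)
for z in(.04,):
    m=(abs(H-z)<.006)&(hh[:,0]>60)&(hh[:,0]<95)&(hh[:,1]>80); rect("base",m)
m=(abs(H-.056)<.005)&(hh[:,0]>60)&(hh[:,0]<95)&(hh[:,1]>80)&(u>340); rect("housing",m); q=P[m]
m=(abs(H-.134)<.006); rect("head",m)
# bed edges per row on plane z=.06
B=np.zeros(d.shape,bool); B[v[bed],u[bed]]=1
L=[];Rr=[]
for r in range(176,216):
    c=np.nonzero(B[r])[0]
    if len(c)>15: L.append((c[0]-.5,r)); Rr.append((c[-1]+.5,r))
for e in(L,Rr):
    w=ray(*np.array(e).T,K,E,.06)[:,:2]; f=cv2.fitLine((w*1000).astype(np.float32),cv2.DIST_HUBER,0,.01,.01).ravel(); print("edge",len(e),np.degrees(np.arctan(f[1]/f[0])),f[2:], "y at x=.56:",f[3]+(560-f[2])*f[1]/f[0])
c=p[150:310,260:390]; cv2.imwrite("pics/w1c.png",cv2.resize(c[:,:,::-1],None,fx=3.7,fy=3.7,interpolation=cv2.INTER_CUBIC)); cv2.imwrite("pics/bedmask.png",B*255)
```

```text
handle 1222 [ 0.5983 -0.1464  0.1869] [ 0.6295 -0.1277  0.1922] [ 601.2 -146.6] [21.1 61.4] 65.8
bed 2109 [ 0.5733 -0.1399  0.0621] [ 0.6225 -0.1099  0.0697] [ 585.2 -142.7] [48.8 88. ] 75.7
base 1311 [ 0.5512 -0.1331  0.0396] [ 0.6301 -0.0708  0.0459] [ 578.  -121.7] [102.7 101.3] 75.5
housing 695 [ 0.5939 -0.0914  0.0556] [ 0.6113 -0.0696  0.058 ] [594.9 -91.9] [39.6 27.5] 75.8
head 904 [ 0.6269 -0.1559  0.1343] [ 0.6589 -0.1324  0.14  ] [ 619.  -151.2] [44.  72.1] 75.6
edge 40 -14.556037 [ 569.3382  -163.86504] y at x=.56: -161.44026
edge 40 -13.843745 [ 574.3151 -114.0271] y at x=.56: -110.499374[ WARN:0@0.170] global loadsave.cpp:1063 imwrite_ Unsupported depth image for selected encoder is fallbacked to CV_8U.
```

View pics/w1c.png

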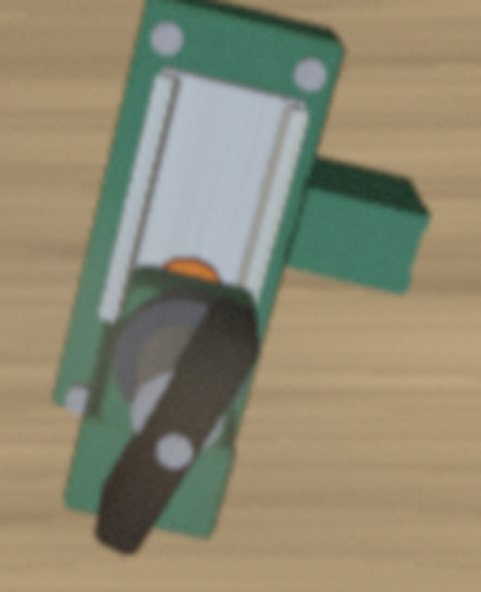

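Everything measured on the press agrees: yaw −14.4°, screw axis at about (0.601, −0.1465). Now a close look at the blank.

Run:
```python
from h import *
from cell import manip,planner,readout
a=np.radians(15.06); c=np.array([.4692,.2074]); g=c-.055*np.array([np.cos(a),np.sin(a)])
manip.move_ptp([*g,.25],down(a+np.pi/2))
p,d,K,E=look("wrist","w2"); print(readout.current_time(),readout.current_q(),readout.current_tool_pos())
P,u,v=pts(d,K,E,d>0)
m=(np.linalg.norm(P[:,:2]-c,axis=1)<.1)&(P[:,2]>.013)&(P[:,2]<.03)
r=cv2.minAreaRect((P[m,:2]*1000).astype(np.float32)); print(r,P[m].mean(0))
```

```text
3.65 [ 0.28994388  0.33752543 -0.99867427  2.05818904  0.35627395  0.92656669
  0.92925901] [0.41716985 0.19217539 0.25023971]
((457.4219970703125, 248.0852813720703), (144.9447021484375, 114.29646301269531), 15.228741645812988) [0.46423448 0.20586082 0.01966946]
```

View pics/w2.png

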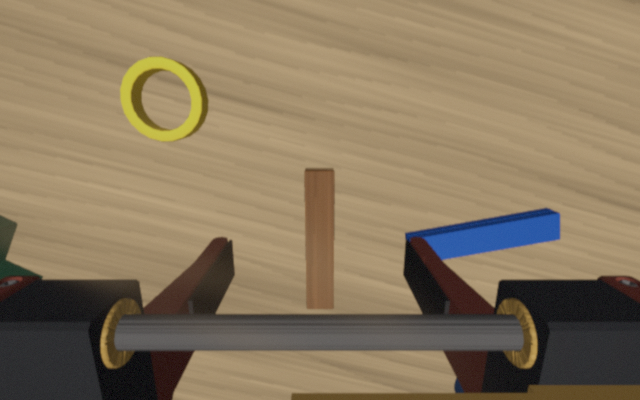

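The blank spans (306–334, 169–308) and is well lined up. The blue look-alike starts at (408,238), clear of the fingers. I'll refine the pose, grasp and lift.

Run:
```python
from h import *
from cell import manip,jaws,readout
p,d,K,E=load("w2")
P,u,v=pts(d,K,E,d>0)
m=(abs(u-320)<40)&(v>150)&(v<312)&(P[:,2]>.013)&(P[:,2]<.03)
r=cv2.minAreaRect((P[m,:2]*1000).astype(np.float32)); print(r,P[m].mean(0))
c=np.array(r[0])/1000; w,h=r[1]; a=np.radians(r[2] if w>h else r[2]-90)
g=c-.055*np.array([np.cos(a),np.sin(a)]); print(c,np.degrees(a),g)
assert abs(np.degrees(a)-15)<3 and np.linalg.norm(c-[.4692,.2074])<.008
q=down(a+np.pi/2)
manip.move_ptp([*g,.14],q); manip.servo_line([*g,.0835],max_speed=.1)
print(readout.current_force()); jaws.close_gripper()
print(readout.current_grip_width(),readout.current_finger_force(),readout.current_force())
manip.servo_line([*g,.25],max_speed=.15)
x=np.array([np.cos(np.radians(-14.4)),np.sin(np.radians(-14.4))]); s=np.array([.601,-.1465])
manip.move_ptp([*(s-.19*x),.25],down(np.radians(90-14.4)))
look("wrist","w3"); look("scene","s3"); print(readout.current_grip_width(),readout.current_tool_pos(),readout.current_force(),readout.current_time())
```

```text
((468.760498046875, 206.43763732910156), (144.94557189941406, 27.971012115478516), 15.223320007324219) [0.46440875 0.20524691 0.01969752]
[0.4687605  0.20643764] 15.223320007324219 [0.41569046 0.19199563]
[ 0.34836963 -0.20267497 -0.13686335]
0.3175748792904439 30.000025033950806 [ 0.39229905  0.17165811 -0.610887  ]
0.3151275347987295 [ 0.41745756 -0.09766697  0.25009991] [ 0.19525437  0.86240243 -0.28816748] 8.3083
```

View pics/w3.png

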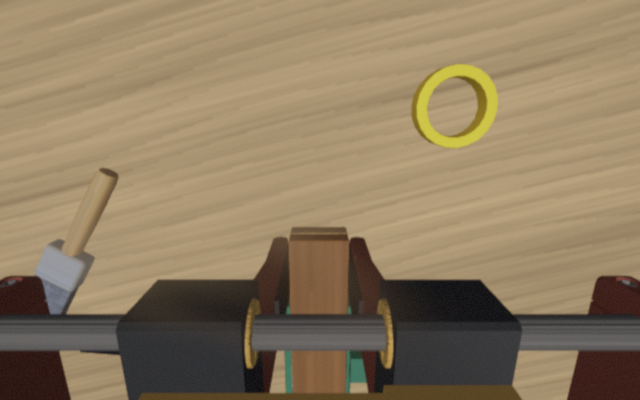

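The blank is held squarely between the fingers and points at the press. Next I'll lower its tip into the mouth until it touches, then slide it in.

```bash
cat > ins.py <<'E'
from h import *
from cell import manip,jaws,readout
A=np.radians(-14.4); x=np.array([np.cos(A),np.sin(A)]); y=np.array([-x[1],x[0]]); s=np.array([.601,-.1465])
def T(px,z,py=0.): return [*(s+px*x+py*y),z]
def F():
    f=np.array(readout.current_force()); return np.round([f[:2]@x,f[:2]@y,f[2]],2)
E
python3 - <<'E'
from ins import *
manip.servo_line(T(-.1675,.162),max_speed=.15); manip.sleep(.1)
f0=F(); print("f0",f0)
z=.148
manip.servo_line(T(-.1675,z),max_speed=.1)
while z>.1385:
    manip.sleep(.05); f=F()-f0
    print(round(z,4),f,np.round(readout.current_tool_pos(),4))
    if f[2]>1.5: break
    z-=.001; manip.servo_line(T(-.1675,z),max_speed=.02)
look("scene","s4"); look("top","t4");print(readout.current_time())
p,_,_,_=load("s4"); cv2.imwrite("pics/s4c.png",cv2.resize(p[120:240,210:350,::-1],None,fx=4,fy=4,interpolation=cv2.INTER_CUBIC))
E
```

```text
f0 [-0.66 -0.19  0.05]
0.148 [ 0.15  0.35 -0.97] [ 0.4388 -0.1049  0.1484]
0.147 [ 1.51  0.39 -0.57] [ 0.4389 -0.1049  0.1472]
0.146 [0.71 0.3  0.05] [ 0.4388 -0.1048  0.146 ]
0.145 [ 0.67 -0.55  0.49] [ 0.4387 -0.1048  0.145 ]
0.144 [ 0.63  0.68 -0.19] [ 0.4387 -0.1048  0.144 ]
0.143 [0.83 0.59 0.31] [ 0.4389 -0.1048  0.1431]
0.142 [-0.05 -0.3   2.85] [ 0.4388 -0.1047  0.1421]
11.4083
```

View pics/s4c.png

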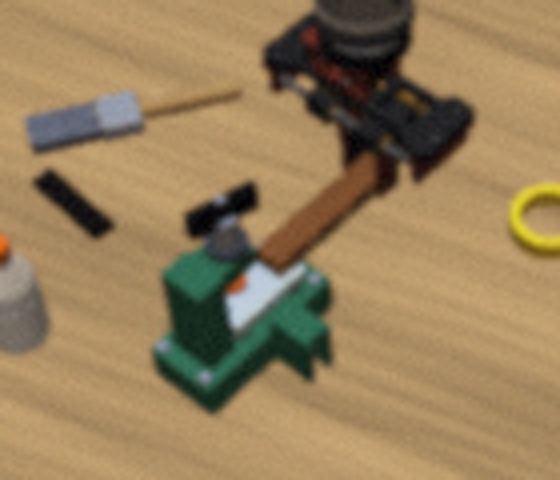

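The tip of the blank lies in the channel between the rails. It touched at TCP z ≈ 0.1425, as predicted. Now I'll slide it in.

Run:
```python
from ins import *
z=.1435; manip.servo_line(T(-.1675,z),max_speed=.03); manip.sleep(.1); f0=F(); print(f0)
px=-.1675
while px<-.097:
    px+=.008 if px<-.115 else .0015
    manip.servo_line(T(px,z),max_speed=.05); manip.sleep(.04); f=F()-f0; print(round(px,4),f)
    if f[0]<-4 or abs(f[1])>8 or abs(f[2])>10: break
print(readout.current_tool_pos(),readout.current_time())
look("top","t5");look("scene","s5")
```

```text
[ 0.44  0.25 -0.54]
-0.1595 [-0.6  -0.56  0.75]
-0.1515 [-0.91  0.09 -0.67]
-0.1435 [0.74 0.13 0.36]
-0.1355 [-0.93 -0.84  1.09]
-0.1275 [-0.23 -0.38  0.85]
-0.1195 [-1.14 -0.22 -0.37]
-0.1115 [-0.72  0.13  0.58]
-0.11 [-0.16 -0.2   0.  ]
-0.1085 [0.34 0.27 0.41]
-0.107 [-0.59 -0.63  0.06]
-0.1055 [-0.4  -0.85 -0.3 ]
-0.104 [-1.02 -0.36 -0.34]
-0.1025 [-3.23  0.76  1.3 ]
-0.101 [-9.04 -0.63  6.36]
[ 0.50142032 -0.12095988  0.14311116] 16.25
```

It reached the stop at px ≈ −0.1025, against −0.1035 expected. I'll ease off, set it down, release, retreat and check.

Run:
```python
from ins import *
manip.servo_line(T(-.102,.1426),max_speed=.03); print(F())
jaws.let_go(); manip.sleep(.1)
manip.servo_line(T(-.102,.27),max_speed=.2)
manip.servo_line(T(-.06,.38),max_speed=.3)
p,d,K,E=look("wrist","w6"); print(readout.current_time(),readout.current_q())
P,u,v=pts(d,K,E,d>0); L=P[:,:2]-s; lx=L@x; ly=L@y
m=(lx>-.15)&(lx<-.065)&(abs(ly)<.03)&(P[:,2]>.07)&(P[:,2]<.09)
pp=np.stack([lx[m],ly[m]],1)*1000; print(cv2.minAreaRect(pp.astype(np.float32)),P[m,2].mean(),pp.min(0),pp.max(0))
m=(lx>-.13)&(lx<-.02)&(abs(ly)<.03)&(P[:,2]>.075)&(P[:,2]<.09)
pp=np.stack([lx[m],ly[m]],1)*1000; print(cv2.minAreaRect(pp.astype(np.float32)))
for k in (-.11,-.09,-.07,-.05,-.03):
    k2=m&(abs(lx-k)<.005); print(k,P[k2,2].mean(),ly[k2].min(),ly[k2].max())
cv2.imwrite("pics/w6c.png",cv2.resize(p[100:350,200:450,::-1],None,fx=2.4,fy=2.4))
```

```text
[-5.26 -0.2   5.95]
19.1083 [ 0.83596691  0.34181967 -0.89223527  1.69934638  0.27878973  1.23827453
  1.1987392 ]
((-92.56553649902344, -0.8713712692260742), (27.768274307250977, 54.91031265258789), 89.48442840576172) 0.07969343635325321 [-119.94147398  -14.96425018] [-65.18077431  12.99786904]
((-70.12602996826172, -1.0491933822631836), (27.81920051574707, 99.66692352294922), 89.62075805664062)
-0.11 0.0798666246692373 -0.014607023641398471 0.012813648250278213
-0.09 0.07979380962349528 -0.01476393615600093 0.01299786903670714
-0.07 0.07981427612567957 -0.014964250175814073 0.012045293016821996
-0.05 0.07972143032671646 -0.014060032923065994 0.012254676855288226
-0.03 0.07970990411083305 -0.014190475457394346 0.01244654070789017
```

View pics/w6c.png

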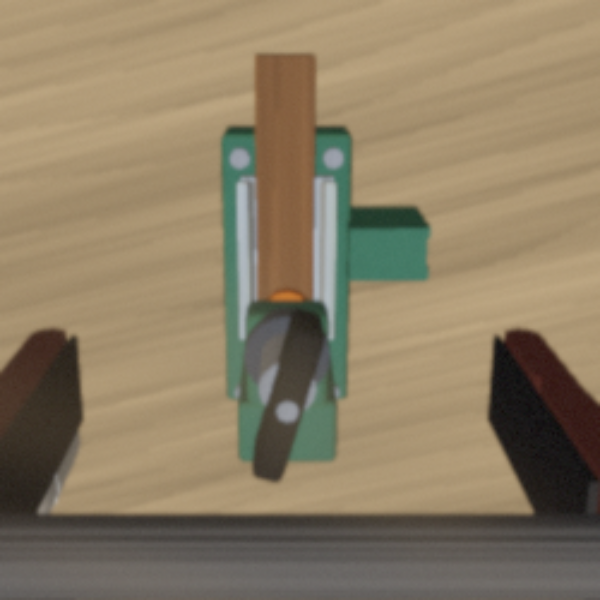

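The blank is flat and straight, with its outer end at −120 mm (−121 expected) and y ≈ −1 mm, so it is seated. Now I'll measure the handle angle and grip the handle.

Run:
```python
from ins import *
from cell import planner
p,d,K,E=load("w6")
P,u,v=pts(d,K,E,d>0); m=(np.linalg.norm(P[:,:2]-s,axis=1)<.045)&(P[:,2]>.186)&(P[:,2]<.2)
q=P[m,:2]; c,V,_=cv2.PCACompute2((q*1000).astype(np.float32),None); a=np.degrees(np.arctan(V[0,1]/V[0,0])); print(m.sum(),c,a,cv2.minAreaRect((q*1000).astype(np.float32)),P[m,2].mean())
for yaw in (a+90,a-90):
  print(yaw,planner.solve_ik([*s,.241],down(np.radians(yaw))))
```

```text
878 [[ 600.06244 -146.04843]] -29.664732 ((601.5838012695312, -146.53538513183594), (12.102983474731445, 61.723026275634766), 60.40576934814453) 0.1894494561781218
60.335266 [ 0.68554865  0.55873106 -0.75573345  1.71615596  0.43464701  1.04193535
  0.8343394 ]
-119.664734 [-0.64571175  0.83843781  1.26943212  1.8057809  -0.87016844  1.19143585
 -1.18486078]
```

```bash
cat > tab.py <<'E'
from ins import *
from cell import imaging
def uv(name,Pw):
    i=imaging.camera_info(name); c=i["extrinsics"][:3,:3]@Pw+i["extrinsics"][:3,3]; q=i["intrinsics"]@c; return (q[:2]/q[2]).round().astype(int)
tabP=np.array([*(np.array([.595,-.092])+.034*y),.045])
def red(name):
    p,_=imaging.read_camera(name); u,v=uv(name,tabP); c=p[v-10:v+11,u-10:u+11]; h=cv2.cvtColor(c,cv2.COLOR_RGB2HSV)
    return int((((h[...,0]<8)|(h[...,0]>172))&(h[...,1]>130)&(h[...,2]>90)).sum()),p
E
python3 - <<'E'
from tab import *
ya=np.radians(60.4); Q=down(ya); H=[.6013,-.1466]
manip.move_ptp([*H,.30],Q); manip.servo_line([*H,.241],max_speed=.12)
print(F()); jaws.close_gripper(); print(F(),readout.current_grip_width(),readout.current_q(),readout.current_wrist_torque())
for n in("scene","top"): print(n,uv(n,tabP),red(n)[0])
look("scene","s7");print(readout.current_time(),readout.current_tool_pos())
p=load("s7")[0]; cv2.imwrite("pics/s7c.png",cv2.resize(p[120:240,210:350,::-1],None,fx=4,fy=4,interpolation=cv2.INTER_CUBIC))
E
```

```text
[0.43 0.63 0.82]
[ 2.54  5.04 -2.49] 0.23904676219719564 [ 0.68409932  0.55914834 -0.75537195  1.71531049  0.43351285  1.04086792
  0.83605023] [ 0.70232556 -0.79889092 -0.05123699]
scene [292 207] 0
top [347 190] 0
21.425 [ 0.60176142 -0.14567355  0.24100504]
```

View pics/s7c.png

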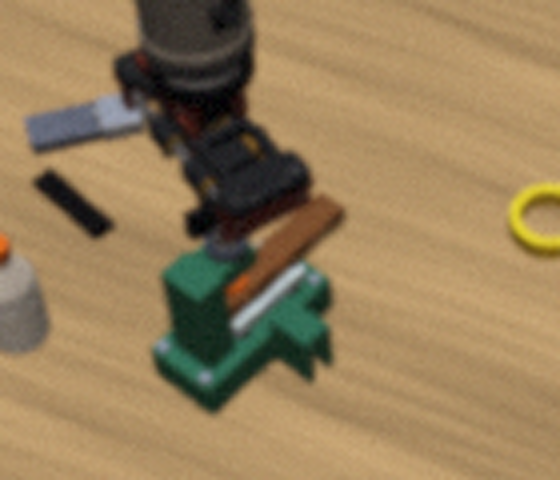

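The tab is not out (no red near the housing at crop (310,340)), and the blank is in place. The grip width of 21 mm is wider than the 12 mm handle, so the tips have probably caught the hub below it. I'll open, go 10 mm higher and regrip.

Run:
```python
from tab import *
H=[.6013,-.1466]
jaws.let_go(); manip.servo_line([*H,.251],max_speed=.1); jaws.close_gripper(); manip.sleep(.1); print(F(),readout.current_grip_width()*88,readout.current_finger_force(),readout.current_q()[6],readout.current_wrist_torque())
print(red("scene")[0],readout.current_time())
```

```text
[-1.68  2.68  6.26] 11.744812578557042 56.52325401082635 0.84350487172974 [ 0.62363049 -0.08864356 -0.07802047]
0 24.1
```

The grip is now on the handle at 11.7 mm. Tightening in small steps and watching for the tab.

Run:
```python
from tab import *
q=np.array(readout.current_q()); q0=q[6]; n=0
while q[6]>-2.88:
    t=(q0-q[6])/(2*np.pi); q[6]-=.35 if t<.2 else .1
    q[6]=max(q[6],-2.89); manip.goto_joints(q); n+=1
    r=red("scene")[0],red("top")[0]; t=(q0-q[6])/(2*np.pi)
    print(round(t,3),r,np.round(readout.current_wrist_torque()[2],3),F(),round(readout.current_time(),1))
    if max(r)>=4: print("POP"); break
    if readout.current_time()>58: break
look("scene","s8")
p=load("s8")[0]; cv2.imwrite("pics/s8c.png",cv2.resize(p[120:240,210:350,::-1],None,fx=4,fy=4,interpolation=cv2.INTER_CUBIC))
```

```text
0.056 (0, 0) -0.045 [ 1.65  3.16 -0.55] 24.6
0.111 (0, 0) -0.054 [ 3.37  3.87 -1.46] 25.1
0.167 (0, 0) -0.011 [ 4.86  4.62 -3.53] 25.7
0.223 (0, 0) -0.025 [ 6.86  4.92 -4.92] 26.2
0.239 (0, 0) -0.11 [ 6.86  5.11 -4.7 ] 26.6
0.255 (0, 0) -0.07 [ 7.93  4.96 -5.33] 26.9
0.271 (0, 0) -0.038 [ 7.45  3.99 -6.32] 27.2
0.286 (0, 0) -0.085 [ 7.59  4.59 -6.5 ] 27.6
0.302 (0, 0) -0.122 [ 8.81  4.71 -6.01] 27.9
0.318 (0, 0) -0.003 [ 9.89  4.07 -7.42] 28.3
0.334 (0, 0) -0.031 [10.27  4.37 -6.88] 28.6
0.35 (0, 0) -0.042 [ 9.15  4.02 -6.38] 29.0
0.366 (0, 0) -0.004 [ 9.24  3.79 -7.27] 29.4
0.382 (0, 0) -0.01 [ 9.8   4.02 -7.22] 29.7
0.398 (0, 0) -0.054 [10.25  3.47 -6.91] 30.1
0.414 (0, 0) -0.012 [10.59  3.2  -7.76] 30.4
0.43 (0, 0) -0.013 [10.65  2.8  -6.97] 30.8
0.446 (0, 0) -0.001 [ 9.88  2.56 -6.77] 31.1
0.462 (22, 29) -0.017 [10.66  2.83 -6.87] 31.4
POP
```

View pics/s8c.png

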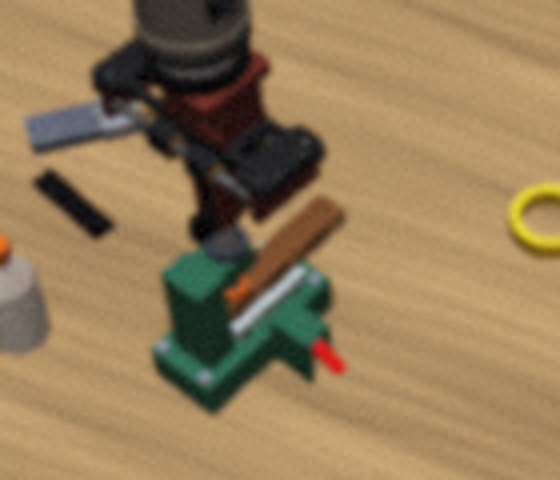

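The red tab stands out at crop (328,355), so it has popped at 0.46 turn. I'll release, rise clear and check before handing in.

Run:
```python
from tab import *
jaws.let_go(); manip.sleep(.1)
c=readout.current_tool_pos(); manip.servo_line([c[0],c[1],.36],max_speed=.15); manip.sleep(.3)
print(red("scene")[0],red("top")[0],F())
p,d,K,E=look("top","t9"); P,u,v=pts(d,K,E,d>0); L=P[:,:2]-s; lx=L@x; ly=L@y
m=(lx>-.14)&(lx<-.07)&(abs(ly)<.03)&(P[:,2]>.07)&(P[:,2]<.09)
pp=np.stack([lx[m],ly[m]],1)*1000
if len(pp)>5: print(pp.min(0),pp.max(0),cv2.minAreaRect(pp.astype(np.float32)))
from cell import job
r=red("scene")[0]
if r>=4: print(job.hand_in(),readout.current_time())
```

```text
40 55 [-0.01 -0.82 -0.18]
[-120.66405442  -13.73855203] [-70.06001278  14.31910897] ((-95.35014343261719, 0.30617523193359375), (50.58744430541992, 28.04682731628418), 0.08937361091375351)
the job is handed in; nothing more can be done
the job is handed in; nothing more can be done
```

The blank is seated against the back stop and clamped, the red tab popped at about 0.46 turn and I stopped there, and the arm let go and moved clear before the job was handed in; no verdict came back.

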